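# Load the bench steriliser behind its lift-off door

## Task

The steriliser's sloping door has no stay and falls shut, so take it right off: squeeze its sprung hinge pin back, lift the door away and lay it flat somewhere free on the worktop. Stand the smaller of the two beakers upright on the shelf inside, beside the lidded dish, then hang the door again: stub in its slot, door lying shut, and the pin sprung fully home through its eye. Do not shift the dish or the other things on the worktop.

Things in the scene. Friction and masses are not known exactly. Their poses are not given: they have to be found in the camera images.
- steriliser: White bench steriliser, fixed, 268 (x) x 252 (y) x 350 mm high. Origin: centre of its underside, z up, front at -x; 'cabinet' numbers below are mm in this frame. Its door lies in the sloping front, 30 degrees from level and rising to the rear: hinge axis along y at x -21, z 210; free edge at x -125, z 150. A rear housing as wide as the cabinet stands from x 8 back.
- head_edge (a point): Middle of the lower front edge of the control head, cabinet (-27, 0, 295). The head overhangs the hinge over the full width, up to z 350 (its front leans back from z 303), so a gripper pointing straight down at the tabs strikes it; one tilted 20 to 40 degrees towards the front, about square to the door (30), has room.
- door: Lift-off door, steel frame and glass, 127 x 180 x 8.5 mm, 0.23 kg. Origin: middle of the hinge axis; y along the hinge, z square out of the outer face (z +2), -x to the free edge (x -120). Shut: y as the cabinet's, tipped 30 degrees so that -x points down to the front. Flat underside z -6.5 (so laid flat, origin 6.5 mm up). With the pin drawn in it lifts out along its z; hinged, it falls shut.
- lug (a point): Centre of the outer face of the door's fixed lug: an upright flat tab, 28 mm wide (door x -34 to -6), 6 thick, from the door's face to z 34; this point is at door (-20, 25, 20). Barrels on the hinge axis beyond |y| 55 stand up to z 6.5.
- pin_tab (a point): Centre of the outer face of the sprung pin's tab, the twin of the lug, at door (-20, -25, 20) when sprung out. Squeeze lug and tab together along y, from 50 to 34 mm over their outer faces: the tab moves 16 mm to y -9 and the pin is right in (middle of the pair then y +8). The door can be lifted and carried by this squeeze.
- hinge_pin (a joint): Slide of the sprung pin and its tab along the door's +y, m: 0 sprung out, 0.016 drawn right in (stop). Spring about 4 N at 0, 9 N drawn in.
- pin_tip (a point): Chamfered tip of the sprung pin (9 mm diameter) on the hinge axis at the door's -y end: door y -105 sprung out, -89 drawn in.
- eye (a point): Square eye for the sprung pin, 13 mm wide, in an 8 mm thick steel bracket at the right (-y) end of the cabinet's hinge axis; this point is its centre on the bracket's outer face, cabinet y -101 (inner face y -93).
- stub (a point): Point on the door's fixed stub (9 mm diameter, on the hinge axis, sticking out of the +y end to door y 112); this point is at door y 97.
- slot (a point): Where that point lies with the door hung: in a slot 12 mm wide between two steel posts at the left (+y) end of the cabinet's hinge axis (cabinet y 93 to 101). The slot opens square to the shut door (along its z); its flared mouth reaches 17 mm above the axis.
- door_edge (a point): Middle of the door's free edge, door (-120, 0, 0).
- sill (a point): Where door_edge lies with the door shut: the door then rests on ledges, about 2 mm behind the sill lip of the cabinet's front and 3 mm clear of the eye and slot brackets at each end.
- shelf_mid (a point): Point on the perforated steel shelf inside (level, cabinet z 88), cabinet (-70, 0, 88). With the door off the chamber is open from x -120 to -10 and y -86 to 86; its front wall reaches z 150 (lip included), its sides rise with the slope of the door.
- worktop (a point): A fixed point on the worktop (level, z 0) in front of the robot. The worktop begins at x 0.29 m; a low tray with wrapped glassware fills its left beyond y +0.51 m, a notebook and scissors lie on its right beyond y -0.50 m.
- small_beaker: The smaller glass beaker, 56 mm across its rim, 61 high, open, standing on the worktop left or right of the steriliser; origin under its centre, z up its axis. Can be taken across the rim.
- dish: Low round lidded glass dish of steel beads, 57 mm across, 20 high, standing on the shelf inside at its left (+y) part; origin under its centre. Stays there.
- tape_roll: Roll of tape lying flat, 104 mm across, 25 high; origin under its centre. Bystander.
- large_beaker: The larger glass beaker, 69 mm across, 79 high; origin under its centre. Bystander.
- wash_bottle: Wash bottle 66 mm across, 204 high with its spout; the axis of its body is 17 mm along +y from the origin, at the underside. Bystander.
- timer: Flat bench timer 68 x 66 x 21 mm; origin under its centre. Bystander.
Mind the look-alikes: they are no part of the job. What is shaped like the small_beaker but blue is not meant.

How it is judged:
By the outcome, as a careful person would: the job done as asked, in the order asked, and still so for the second after the job is handed in, with the robot touching nothing.
It also fails if it takes over 72 s, if anything falls off the work surface, if the arm or the gripper's body presses on something with over 40 N, if the wrist force passes 120 N, or if a joint passes its speed limit or range.

## Robot

A 7-joint arm with a two-finger parallel gripper is mounted at the origin on a cart in front of the work surface, level with it; the furniture and walls round the work are solid. World frame = base frame: x ahead of the robot, y to its left, z up, the work surface at z = 0. Lengths are in m, angles in degrees, forces in N, time in s.
With the tool pointing down it reaches from about 0.4 to 0.875 m from the base axis. Payload 6.5 kg.
Tool frame: the origin (TCP) lies midway between the tips of the shut fingers; the grasp point (between the pads) lies robot.grip_point_offset behind it (robot.grip_point_offset is the distance from the TCP to the grasp point, in m); z points along the fingers, y is the line along which they close (so a half turn about z gives the same grasp; the last joint's range is limited). The gripper opens to 85 mm and grips with 20 to 120 N. Pads are 22 mm wide; open, the fingers measure 114 mm over their backs; the gripper's body (76 mm by 85 mm) begins 54 mm behind the grasp point. The pads swing forward as they close: fully open they stand 13 mm farther back than shut.
Start: joints at [61.868, 30.733, -0.252, 88.115, 0.149, 61.152, -4.079], TCP at [0.268, -0.592, 0.197] pointing down, gripper open.
Joint ranges: [-154.64, 154.64], [-21.42, 123.67], [-72.66, 72.17], [13.99, 137.28], [-74.86, 254.86], [10.95, 109.41], [-158.01, 158.01]. Speed limits (degrees/s): [136.94, 136.94, 180, 180, 180, 180, 180].

## Interface

Orientations are given as [roll, pitch, yaw] about the fixed x, y, z axes, in that order (R = Rz(yaw) Ry(pitch) Rx(roll)).
In Python, from station import robot gives the robot as it stands.
- The arm moves only by the tool jog_arm, never from a script. Its argument "series" is a list of rows, each a list of 7 numbers: the shift along the tool's x, y, z scaled (see below), then the turn, a rotation vector about the tool's x, y, z scaled (see below), then the opening, from 0 (shut) to 1 (fully open). In form: [[tx, ty, tz, rx, ry, rz, grip], ...]. A call has 1 to 12 rows; each row shifts and turns the commanded pose from where the row before left it, along the tool's axes as they then stand; what a row does not reach is not made up. The controller multiplies each number of a shift by 0.75 m and each number of a turn by 2 pi rad. A row lasts 1/8 s, in which the tool goes at most 62.5 mm and 10.7 degrees, less where a joint would pass 70% of its speed; a pose out of reach is approached as far as the arm can. A call with a number of a shift or a turn outside -1 to 1 is refused whole. A call with a gripper value outside its range is refused whole. The fingers move at their own pace and stop on an object; the grip force is fixed at half the most. Time passes only in rows, so rows that do not move let the fingers close. It gives the time, the measured TCP pose, the force, the opening and the grip force at its end, in the units of the state.
- robot.state(): the state, without advancing time (a new reading comes with each control period).
- robot.snapshot(name): name is "scene" or "top"; returns a dict with "color" (480x640x3 uint8, blue, green, red), "fx", "fy", "cx", "cy" (pixels), "rvec" (rotation vector, rad) and "tvec" (3), from world to camera coordinates, as OpenCV has them. Camera axes: x right, y down, z forward; pixel columns grow to the right and rows downward; lengths in m; the calibration is good to about 2 mm. A picture is of the moment at which its call begins. There is no depth.
- robot.sign_off(): hands the job in; it is judged then, once.
The state is a dict: "time": time; "joint_pos": joint angles; "qvel": joint speeds; "joint_torque": joint torques, N m; "tool_pos": TCP position; "tcp_rot": TCP orientation; "wrist_force": force on the tool from outside, world axes, zero at the start; "ft_torque": the same for the moment, N m; "opening": finger opening in m; "gripper_force": force on a finger pad.
Only numpy, scipy, OpenCV 4.12 (cv2) and the standard library are available. Lean on these libraries where they do the work, as an engineer would, in place of code of your own. Each camera call takes 0.05 s, during which the arm holds its last target. There are 200 camera calls.

## Working session

There is one attempt and no reset: what is moved stays moved. The work goes in short steps, Python scripts to look and compute and a tool call to move; the robot and the scene stay as the last step left them, time stands still between calls to the robot, and variables do not carry over. Pictures are saved under pics/ and viewed, at most 10 in all, crops included, and the job is handed in when it is done.

Besides the shell and the picture viewer there is one more tool, called after "Emit:" as name(argument=value, ...), one argument or row to a line, values as JSON. jog_arm: Moves the arm, as the interface text tells. Its arguments: {"type":"object","properties":{"series":{"type":"array","items":{"type":"array","items":{"type":"number","minimum":-1,"maximum":1}}}},"required":["series"]}

```bash
ls; mkdir -p pics
python3 - <<'E'
from station import robot
import cv2
for n in("scene","top"):
    s=robot.snapshot(n); cv2.imwrite(f"pics/{n}0.png",s["color"]); print(n,{k:v for k,v in s.items() if k!="color"})
print(robot.state(), robot.grip_point_offset)
E
```

```text
pics
scene {'fx': 457.82073612034935, 'fy': 457.82073612034935, 'cx': 325.4447850450235, 'cy': 239.55085927485274, 'rvec': array([ 1.00110552, -2.54783054,  0.89181272]), 'tvec': array([0.40382849, 0.41310899, 0.93672455])}
top {'fx': 540.0218650893514, 'fy': 540.0218650893514, 'cx': 318.8839407226818, 'cy': 240.2218354681004, 'rvec': array([ 2.17869898, -2.14361804,  0.13948566]), 'tvec': array([-0.03294076,  0.55917065,  1.6391868 ])}
{'time': 0.1, 'joint_pos': array([61.86860519, 30.77424865, -0.25578592, 88.16441065,  0.14785532,
       61.15108162, -4.07929284]), 'qvel': array([-0.03343228, -0.16997279, -0.02331506, -0.13215157, -0.05441015,
        0.02749326,  0.03579019]), 'joint_torque': array([ 1.99184535e-03, -5.84564245e+01,  1.05166677e+00, -2.59776789e+01,
        1.26441184e-02,  4.60595184e-03, -6.03217444e-06]), 'tool_pos': array([ 0.26763283, -0.59167065,  0.19639239]), 'tcp_rot': array([-1.79910714e+02,  4.88386400e-03,  2.43434186e+01]), 'wrist_force': array([ 0.3589266 , -0.23808978,  0.15838142]), 'ft_torque': array([ 0.0303936 ,  0.00926892, -0.04669874]), 'gripper_force': 0.0, 'opening': 0.08532778796952627} 0.0187
```

View pics/scene0.png

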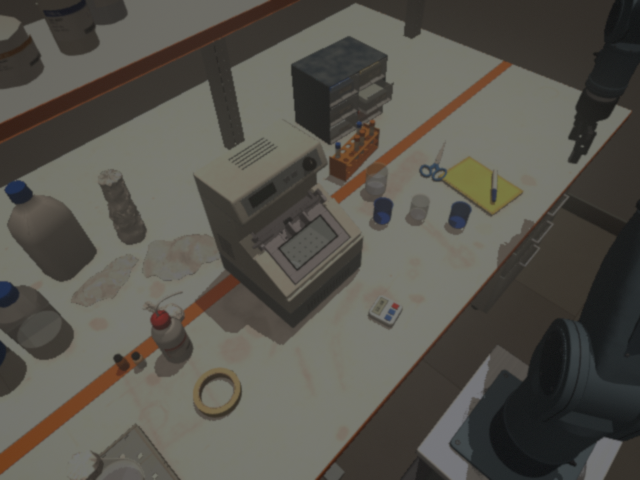

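View pics/top0.png

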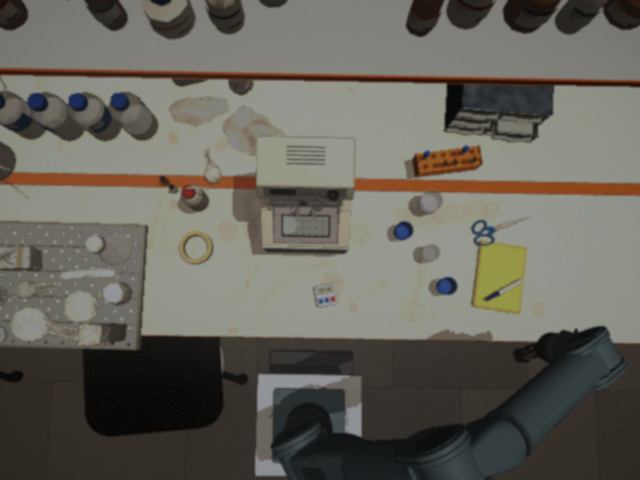

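The top view shows the cabinet at about (305,195), a tape roll (195,247), the timer (325,295) and the wash bottle (195,195). What could be taken for the small beaker (top view): clear (428,253), larger clear (430,203), blue (403,231) and blue (446,286). By the description it is the clear one at (428,253), which is (420,207) in the scene view. I'll check this in close crops.

```bash
cat > h.py <<'E'
import numpy as np, cv2
from scipy.spatial.transform import Rotation as Ro
from station import robot
def cam(s):
    K=np.array([[s["fx"],0,s["cx"]],[0,s["fy"],s["cy"]],[0,0,1]]); R=cv2.Rodrigues(s["rvec"])[0]; return K,R,np.array(s["tvec"])
def ray(s,uv,z):
    K,R,t=cam(s); d=R.T@np.linalg.inv(K)@np.array([*uv,1.]); c=-R.T@t
    return c+d*(z-c[2])/d[2]
def proj(s,P):
    K,R,t=cam(s); return cv2.projectPoints(np.atleast_2d(P).astype(float),s["rvec"],t,K,None)[0][:,0]
E
python3 - <<'E'
import cv2,numpy as np
a=cv2.imread("pics/scene0.png");b=cv2.imread("pics/top0.png")
def crop(i,x,y,w,h,k): return cv2.resize(i[y:y+h,x:x+w],None,fx=k,fy=k,interpolation=cv2.INTER_CUBIC)
f=lambda i: np.clip(i.astype(float)*1.6,0,255).astype('uint8')
cv2.imwrite("pics/c1.png",f(crop(a,185,120,200,150,4)))   # scene cabinet + 
c=crop(b,235,125,135,150,4)
d=crop(b,385,175,65,150,4)
cv2.imwrite("pics/c2.png",f(np.hstack([c,d])))
E
```

```text
(no output)
```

View pics/c1.png

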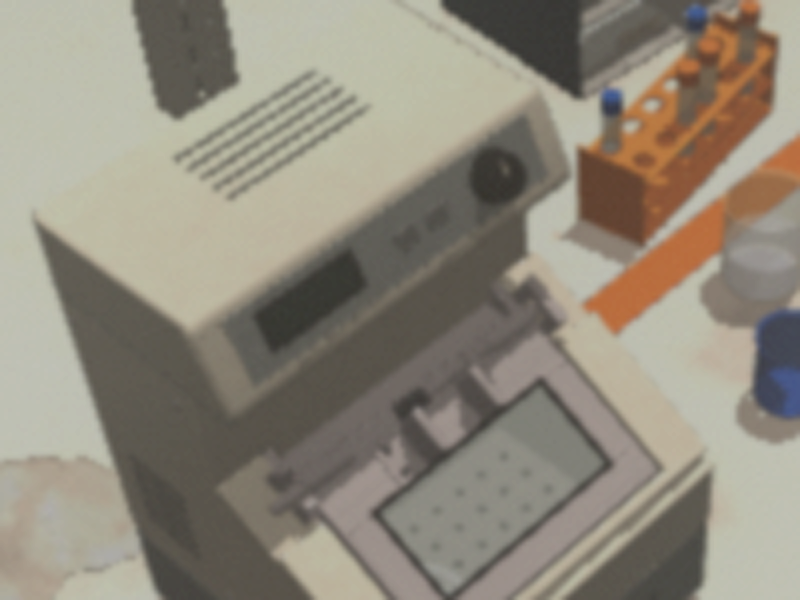

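View pics/c2.png

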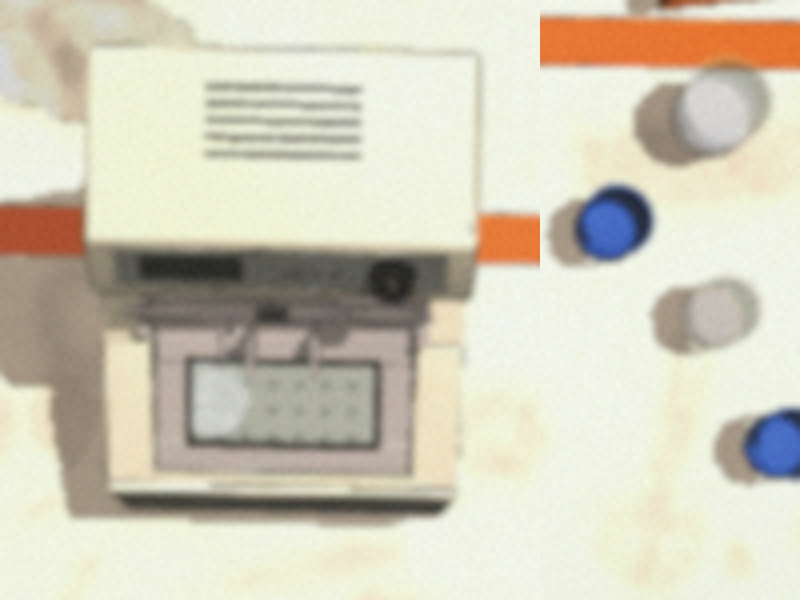

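```bash
cat > fit.py <<'E'
from h import *
from scipy.optimize import least_squares
import pickle
S={n:robot.snapshot(n) for n in("scene","top")}
pickle.dump(S,open("s0.pkl","wb"))
D=lambda p: np.array([-.021,0,.210])+Ro.from_euler('y',-30,degrees=True).apply(p)  # door->cab
def px(q,o): return (np.array(q)+.5)/4-.5+np.array(o)
o1=(185,120);o2=(235,125)
obs=[("top",(.134,.126,.35),px((90,46),o2)),("top",(.134,-.126,.35),px((479,52),o2)),
("top",D((-.120,.09,.002)),px((153,468),o2)),("top",D((-.120,-.09,.002)),px((410,474),o2)),
("scene",(.134,.126,.35),px((36,214),o1)),("scene",D((-.120,-.09,.002)),px((662,466),o1))]
def W(p,P): return np.array([p[0],p[1],0])+Ro.from_euler('z',p[2]).apply(P)
def res(p): return np.concatenate([proj(S[n],W(p,P))[0]-q for n,P,q in obs])
if __name__=="__main__":
    print(D((-.12,0,0)))
    r=least_squares(res,[.6,0,0]);p=r.x
    print(p[:2],np.degrees(p[2]));print(r.fun.reshape(-1,2).round(2))
    np.save("cab.npy",p)
    for n,o in(("scene",o1),("top",o2)):
        im=S[n]["color"]; w,h=(200,150) if n=="scene" else(135,150)
        c=cv2.resize(im[o[1]:o[1]+h,o[0]:o[0]+w],None,fx=4,fy=4,interpolation=cv2.INTER_CUBIC); c=np.clip(c*1.6,0,255).astype('uint8')
        def dot(P,col):
            q=(proj(S[n],W(p,P))[0]-o+.5)*4-.5; cv2.circle(c,(int(round(q[0])),int(round(q[1]))),3,col,-1)
        for y in(.025,-.025):
            for x in(-.034,-.006): dot(D((x,y,.034)),(0,0,255)); 
        dot((-.027,.126,.295),(255,0,0));dot((-.027,-.126,.295),(255,0,0))
        dot((-.021,-.101,.21),(0,200,0));dot((-.021,.097,.21),(0,200,0))
        for y in(.09,-.09): dot(D((-.12,y,.002)),(255,0,255));dot(D((0,y,.002)),(255,0,255))
        for y in(.126,-.126): dot((.134,y,.35),(0,255,255)); dot((-.134,y,0),(0,255,255))
        cv2.imwrite(f"pics/o_{n}.png",c)
    a=cv2.imread("pics/o_scene.png");b=cv2.imread("pics/o_top.png")
    cv2.imwrite("pics/o.png",cv2.resize(np.hstack([a,b]),(800,360),interpolation=cv2.INTER_AREA))
    # beaker: base/rim candidates, right half crop o=(385,175), crop x offset 540
    o3=(385-135,175)
    S_=S["top"]
    print("rim",ray(S_,px((725,312),o3),.061),"base",ray(S_,px((713,315),o3),.0))
    s=S["scene"]; q=np.array((420,207)); print("scene mid",ray(s,q,.03))
    print("dish",ray(S_,px((222,400),o2),.108)) 
    for nm,q,z in(("timer",(325,295),.02),("tape",(195,247),.02),("large",(430,203),.07),("blue1",(403,231),.06),("blue2",(446,286),.06),("wash",(190,192),.2),("notebook",(475,300),.0)): print(nm,ray(S_,q,z).round(3))
E
python3 fit.py
```

```text
[-0.12492305  0.          0.15      ]
[0.65894456 0.01600947] 0.29912743852644547
[[-0.7  -1.81]
 [ 0.06 -2.07]
 [ 1.24  2.21]
 [-0.44  1.42]
 [-1.65 -1.37]
 [ 2.19  1.33]]
rim [ 0.52399362 -0.36535101  0.061     ] base [ 0.52775785 -0.36892585  0.        ]
scene mid [ 0.52766885 -0.36724435  0.03      ]
dish [0.59582569 0.06271782 0.108     ]
timer [ 0.391 -0.046  0.02 ]
tape [0.534 0.362 0.02 ]
large [ 0.676 -0.362  0.07 ]
blue1 [ 0.589 -0.281  0.06 ]
blue2 [ 0.423 -0.41   0.06 ]
wash [0.67  0.342 0.2  ]
notebook [ 0.384 -0.515  0.   ]
```

View pics/o_scene.png

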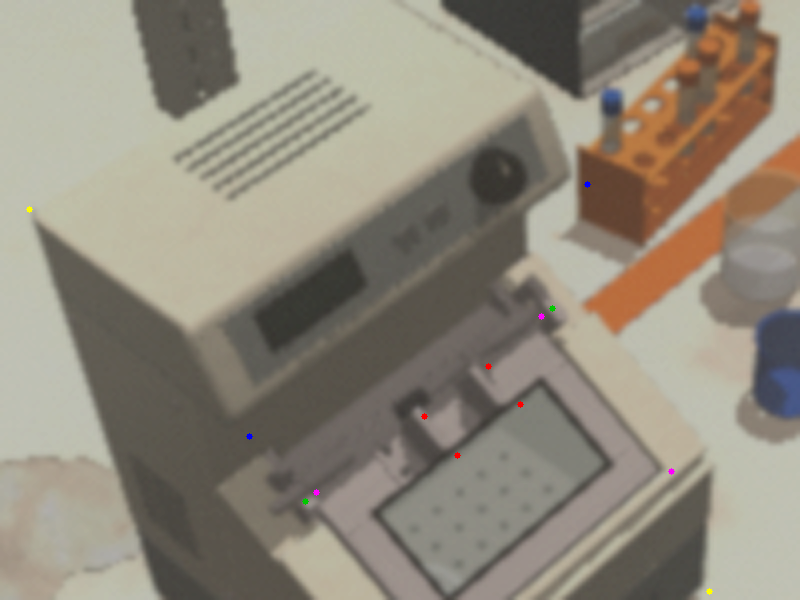

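View pics/o_top.png

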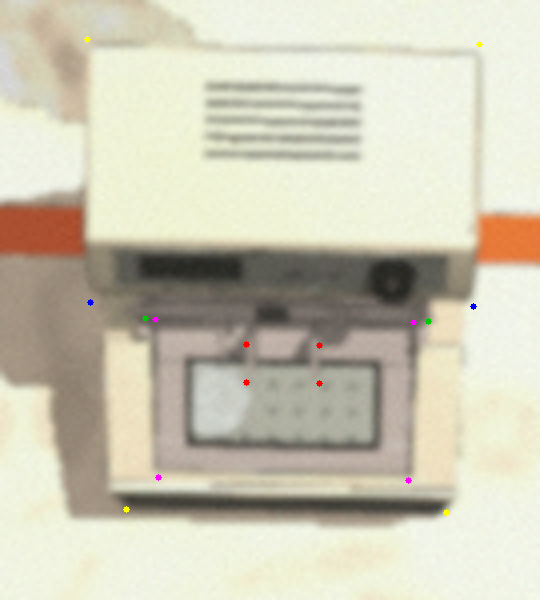

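```bash
cat > fit2.py <<'E'
import fit; from fit import *
obs=[("top",D((-.1215,.0925,.001)),px((153,468),o2)),("top",D((-.1215,-.0925,.001)),px((410,474),o2)),
("scene",D((-.1215,-.0925,.001)),px((662,467),o1)),
("scene",(-.027,.126,.295),px((236,416),o1)),("scene",(-.027,-.126,.295),px((570,183),o1)),
("top",(-.027,.126,.295),px((90,296),o2)),("top",(-.027,-.126,.295),px((473,298),o2)),
]
fit.obs=obs
r=least_squares(res,[.66,.016,0]);p=r.x
print(p[:2],np.degrees(p[2]));print(r.fun.reshape(-1,2).round(2)*4)
np.save("cab.npy",p)
im=S["scene"]["color"]; x0,y0=255,185;k=8
c=np.clip(cv2.resize(im[y0:y0+70,x0:x0+95],None,fx=k,fy=k,interpolation=cv2.INTER_CUBIC)*1.7,0,255).astype('uint8')
im2=S["top"]["color"]; u0,v0=265,185
c2=np.clip(cv2.resize(im2[v0:v0+70,u0:u0+95],None,fx=k,fy=k,interpolation=cv2.INTER_CUBIC)*1.7,0,255).astype('uint8')
def mark(n,c,o):
    for P,col in [(D((x,y,z)),(0,0,255)) for y in(.025,-.025) for x in(-.034,-.006) for z in(.034,)]+[(D((x,y,.002)),(255,0,255)) for x in(-.12,0) for y in(.09,-.09)]+[((-.021,-.101,.21),(0,200,0)),((-.021,.097,.21),(0,200,0)),(D((0,-.105,0)),(255,0,0)),(D((0,.112,0)),(255,0,0))]:
        q=(proj(S[n],W(p,P))[0]-o+.5)*k-.5; cv2.circle(c,(int(round(q[0])),int(round(q[1]))),3,col,-1)
mark("scene",c,(x0,y0));mark("top",c2,(u0,v0))
f=np.vstack([c,c2]); cv2.imwrite("pics/o3.png",cv2.resize(f,(407*3//2,600),interpolation=cv2.INTER_AREA)); print(f.shape)
E
python3 fit2.py
```

```text
[0.66685079 0.01645354] -0.13635176546974476
[[-0.   -1.72]
 [-0.2  -2.88]
 [ 1.8  -0.64]
 [ 0.6  11.36]
 [ 7.24 -4.24]
 [-0.48 -7.28]
 [-1.36 -1.88]]
(1120, 760, 3)
```

View pics/o3.png

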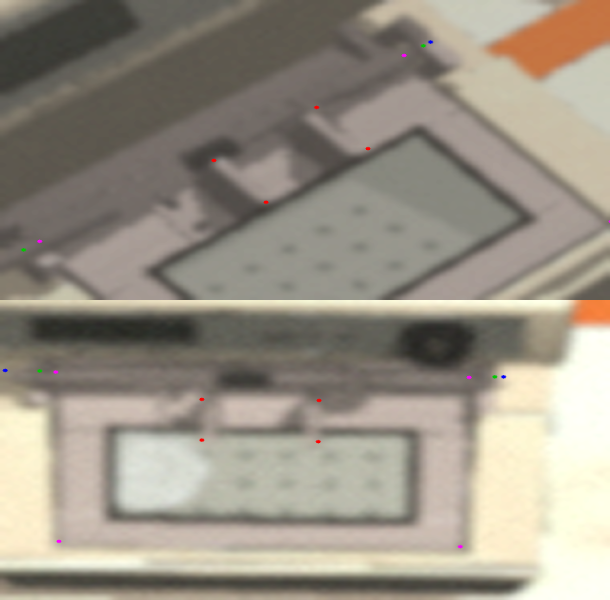

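The overlay fits: lug edge about (205,405) and tab about (316,405) in the lower panel, with the projections within about 2 mm. The cabinet is at (0.666, 0.016), yaw about 0. The small beaker is the clear one at about (0.526, -0.367), because the rim, base and scene measurements agree. I'm moving now.

Emit:
jog_arm(
  series=[
    [0,0,-0.0667,0,0,0.0169,1],
    [0,0,-0.0667,0,0,0.0169,1],
    [0,0,-0.0667,0,0,0.0169,1],
    [0,0,-0.0667,0,0,0.0169,1],
    [0.022,-0.06,0,0,0,0,1],
    [0.022,-0.06,0,0,0,0,1],
    [0.022,-0.06,0,0,0,0,1],
    [0.022,-0.06,0,0,0,0,1],
    [0.022,-0.06,0,0,0,0,1],
    [0.022,-0.06,0,0,0,0,1],
    [0.022,-0.06,0,0,0,0,1],
    [0.022,-0.06,0,0,0,0,1],
  ],
)

```text
time: 1.8
tool_pos: [0.4001, -0.2306, 0.3974]
tcp_rot: [180.0, -0.0, 0.0]
wrist_force: [0.6, 0.4, 0.3]
opening: 0.0852
gripper_force: 0.0
```

Emit:
jog_arm(
  series=[
    [0.022,-0.06,0,0,0,0,1],
    [0.022,-0.06,0,0,0,0,1],
    [0.022,-0.06,0,0,0,0,1],
    [0.022,-0.06,0,0,0,0,1],
    [0.022,-0.06,0,0,0,0,1],
    [0,0,0,0,0,0,1],
    [0,0,0,0,0,0,1],
  ],
)

```text
time: 2.68
tool_pos: [0.4821, -0.0079, 0.3972]
tcp_rot: [180.0, 0.0, -0.0]
wrist_force: [-0.3, -0.9, -1.1]
opening: 0.0849
gripper_force: 0.0
```

Emit:
jog_arm(
  series=[
    [0,0,0,0,0.0208,0,1],
    [0,0,0,0,0.0208,0,1],
    [0,0,0,0,0.0208,0,1],
    [0,0,0,0,0.0208,0,1],
    [0.0092,-0.0107,0.046,0,0,0,1],
    [0.0092,-0.0107,0.046,0,0,0,1],
    [0.0092,-0.0107,0.046,0,0,0,1],
    [0.0092,-0.0107,0.046,0,0,0,1],
    [0,0,0,0,0,0,1],
    [0,0,0,0,0,0,1],
  ],
)

```text
time: 3.92
tool_pos: [0.5748, 0.0235, 0.2921]
tcp_rot: [180.0, -30.0, -0.1]
wrist_force: [-0.4, 0.1, 0.4]
opening: 0.0855
gripper_force: 0.0
```

```bash
cat > go.py <<'E'
# usage: go.py x y z [n] : tool-frame shift numbers per row to the target from measured pose
import sys; from h import *
s=robot.state(); t=np.array([float(a) for a in sys.argv[1:4]]); n=int(sys.argv[4]) if len(sys.argv)>4 else 1
R=Ro.from_euler('xyz',s["tcp_rot"],degrees=True)
print(s["tool_pos"].round(4),s["tcp_rot"].round(2),"per row",(R.inv().apply(t-s["tool_pos"])/.75/n).round(4))
E
python3 go.py .625 .024 .204 4
python3 - <<'E'
from h import *
s=robot.snapshot("scene"); x0,y0=205,110
a=cv2.resize(s["color"][y0:y0+150,x0:x0+200],None,fx=4,fy=4,interpolation=cv2.INTER_CUBIC)
cv2.imwrite("pics/app.png",np.clip(a*1.7,0,255).astype('uint8'))
E
```

```text
[0.5748 0.0235 0.2921] [ 1.7996e+02 -2.9970e+01 -8.0000e-02] per row [-0.0002 -0.0002  0.0338]
```

View pics/app.png

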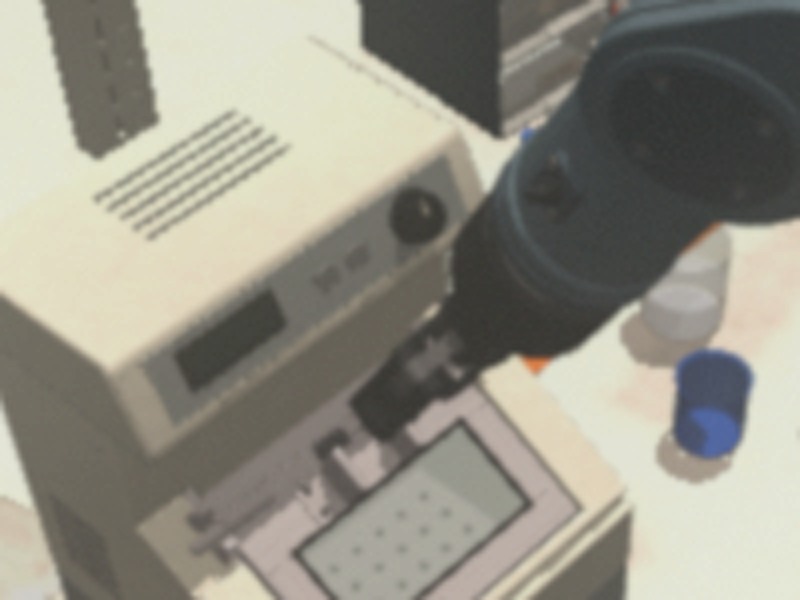

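The fingers are open at about (390,400), in line above the tab pair at (345,470)/(395,440), with the head clear. I'm approaching along the door normal.

Emit:
jog_arm(
  series=[
    [0,0,0.0338,0,0,0,1],
    [0,0,0.0338,0,0,0,1],
    [0,0,0.0338,0,0,0,1],
    [0,0,0.017,0,0,0,1],
    [0,0,0,0,0,0,1],
  ],
)

```text
time: 4.6
tool_pos: [0.6194, 0.0241, 0.215]
tcp_rot: [179.9, -30.0, -0.0]
wrist_force: [-0.6, -0.4, 0.5]
opening: 0.0852
gripper_force: 0.0
```

Emit:
jog_arm(
  series=[
    [0,0,0.008,0,0,0,1],
    [0,0,0.008,0,0,0,1],
    [0,0,0,0,0,0,1],
  ],
)

```text
time: 4.97
tool_pos: [0.6254, 0.0248, 0.204]
tcp_rot: [180.0, -29.9, 0.0]
wrist_force: [0.0, 0.7, -0.3]
opening: 0.0855
gripper_force: 0.0
```

Now I'll close partway and look at the forces.

Emit:
jog_arm(
  series=[
    [0,0,0,0,0,0,0.7],
    [0,0,0,0,0,0,0.7],
    [0,0,0,0,0,0,0.6],
    [0,0,0,0,0,0,0.6],
    [0,0,0,0,0,0,0.6],
  ],
)

```text
time: 5.6
tool_pos: [0.6255, 0.0249, 0.2042]
tcp_rot: [180.0, -30.0, 0.0]
wrist_force: [-0.5, -0.0, -0.2]
opening: 0.0515
gripper_force: 0.0
```

Emit:
jog_arm(
  series=[
    [0,0,0,0,0,0,0.5],
    [0,0,0,0,0,0,0.45],
    [0,0,0,0,0,0,0.45],
    [0,0,0,0,0,0,0.45],
  ],
)

```text
time: 6.1
tool_pos: [0.6255, 0.0249, 0.2041]
tcp_rot: [180.0, -29.9, 0.0]
wrist_force: [0.0, -0.1, 0.3]
opening: 0.0384
gripper_force: 0.0
```

Emit:
jog_arm(
  series=[
    [0,0,0,0,0,0,0.4],
    [0,0,0,0,0,0,0.35],
    [0,0,0,0,0,0,0.35],
  ],
)

```text
time: 6.48
tool_pos: [0.6255, 0.0249, 0.2041]
tcp_rot: [180.0, -29.9, 0.0]
wrist_force: [0.2, -0.3, -0.4]
opening: 0.03
gripper_force: 0.0
```

Run:
```python
from h import *
s=robot.snapshot("scene"); x0,y0=255,165
a=cv2.resize(s["color"][y0:y0+90,x0:x0+100],None,fx=6,fy=6,interpolation=cv2.INTER_CUBIC)
t=robot.snapshot("top"); x0,y0=275,185
b=cv2.resize(t["color"][y0:y0+90,x0:x0+70],None,fx=6,fy=6,interpolation=cv2.INTER_CUBIC)
f=np.hstack([a,b]);f=cv2.resize(f,(800,int(f.shape[0]*800/f.shape[1])))
cv2.imwrite("pics/grip.png",np.clip(f*2.0,0,255).astype('uint8')); st=robot.state(); print(st["opening"],st["gripper_force"],st["wrist_force"])
```

```text
0.030170716526145263 0.0 [-0.46336545  0.3389849   0.08736446]
```

View pics/grip.png

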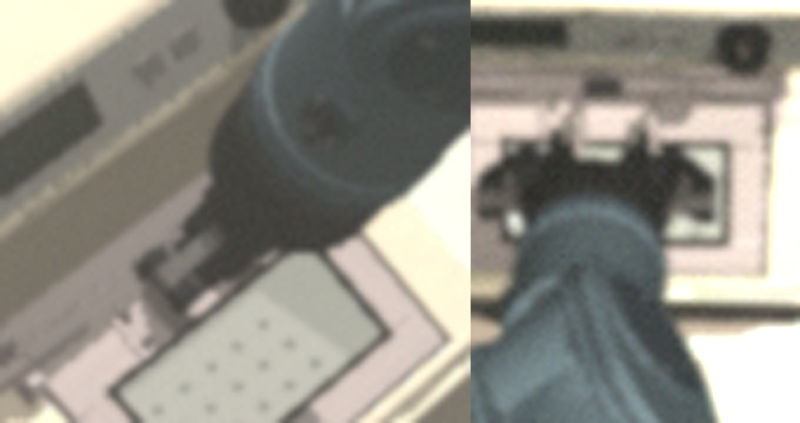

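Run:
```python
from h import *
p=np.load("cab.npy"); T=robot.snapshot("top");S=robot.snapshot("scene")
D=lambda q: np.array([.666-.021,.0165,.210])+Ro.from_euler('y',-30,degrees=True).apply(q)
st=robot.state();Rt=Ro.from_euler('xyz',st["tcp_rot"],degrees=True)
def f(n,P):
    a=(proj(S,P)[0]-(255,165))*6*.7843; b=(proj(T,P)[0]-(275,185))*6*.7843+(470.6,0); print(n,np.round(P,3),"scene",a.round(),"top",b.round())
f("tcp",st["tool_pos"])
for l in(-.0187,-.05,-.0727): f("axis %g"%l,st["tool_pos"]+Rt.apply([0,0,l]))
for y in(.015,-.015):f("finger y%g"%y,st["tool_pos"]+Rt.apply([0,y,-.01]))
for y in(.025,-.025):
    for x in(-.034,-.006): f(f"tab {y} {x}",D((x,y,.034)))
```

```text
tcp [0.625 0.025 0.204] scene [182. 291.] top [599. 114.]
axis -0.0187 [0.616 0.025 0.22 ] scene [193. 279.] top [598. 125.]
axis -0.05 [0.601 0.025 0.247] scene [213. 257.] top [597. 143.]
axis -0.0727 [0.589 0.025 0.267] scene [228. 241.] top [595. 157.]
finger y0.015 [0.62  0.01  0.213] scene [210. 267.] top [624. 120.]
finger y-0.015 [0.62  0.04  0.213] scene [166. 302.] top [573. 119.]
tab 0.025 -0.034 [0.599 0.042 0.222] scene [194. 315.] top [569. 153.]
tab 0.025 -0.006 [0.623 0.042 0.236] scene [156. 269.] top [569. 108.]
tab -0.025 -0.034 [ 0.599 -0.008  0.222] scene [269. 256.] top [654. 155.]
tab -0.025 -0.006 [ 0.623 -0.008  0.236] scene [231. 211.] top [655. 109.]
```

Run:
```python
from h import *
import pickle
A=pickle.load(open("s0.pkl","rb")); T=robot.snapshot("top");S=robot.snapshot("scene")
g=lambda i:cv2.cvtColor(i,cv2.COLOR_BGR2GRAY)
a,b=g(A["top"]["color"]),g(T["color"])
print("cols 288..322")
for r in range(203,222,2): print(r,"pre",*a[r,288:322]);print(r,"now",*b[r,288:322])
```

```text
cols 288..322
203 pre 70 69 69 71 68 70 69 70 71 68 58 44 37 36 37 36 36 37 46 60 70 73 73 73 73 71 71 71 68 70 66 66 64 63
203 now 75 75 72 73 74 73 73 74 72 71 62 48 37 36 38 36 39 40 49 61 71 74 77 75 76 77 75 74 74 72 68 68 69 65
205 pre 69 70 68 65 62 65 69 73 68 67 61 54 49 51 49 49 48 50 53 58 62 62 65 64 61 58 60 61 61 61 60 64 64 61
205 now 74 71 73 68 65 69 74 75 72 67 64 56 51 50 51 49 48 51 54 61 65 66 65 67 64 62 62 64 65 61 62 66 68 64
207 pre 86 87 84 79 76 87 98 93 82 74 74 81 88 89 90 90 89 88 88 88 87 89 87 82 73 64 61 63 66 69 68 65 67 69
207 now 91 92 90 82 79 92 103 99 85 75 79 86 90 93 94 94 93 92 94 93 93 92 93 87 74 66 66 66 68 71 70 69 68 72
209 pre 111 101 99 101 104 104 100 85 78 83 87 97 112 114 114 113 115 112 113 115 113 109 99 86 82 82 78 70 69 69 68 68 73 85
209 now 115 107 104 107 108 109 102 91 82 87 92 103 115 119 120 119 118 119 120 118 118 114 103 92 84 86 82 76 72 69 71 73 75 89
211 pre 110 106 101 102 97 95 82 73 79 90 94 98 109 114 110 112 113 115 114 111 104 92 77 75 85 93 92 88 84 86 87 90 97 103
211 now 115 109 107 106 101 98 86 75 76 86 96 
[... 603 characters left out ...]
 99 101 103 101 102 102 100 101 100 101 99 101 101 101 101 94 95 98 101 101 101 102 98
217 now 36 47 52 44 31 28 26 27 46 71 87 93 93 95 97 100 100 97 80 55 38 28 27 28 38 57 61 47 37 28 29 44 64 81
219 pre 131 128 127 129 127 123 118 113 109 106 108 108 108 108 106 106 108 108 110 110 108 106 107 106 105 102 102 104 106 108 109 109 108 109
219 now 30 28 30 24 25 25 24 26 32 35 43 46 45 44 50 54 57 57 47 35 28 24 27 27 28 28 28 28 27 28 26 26 32 44
221 pre 128 127 126 125 128 128 125 121 112 106 106 108 108 104 99 96 101 108 107 108 102 97 99 106 108 108 107 99 96 102 107 107 109 102
221 now 30 28 30 26 27 24 25 23 26 27 26 28 28 27 26 26 27 26 27 25 26 27 26 27 29 27 31 30 30 25 27 28 30 29
```

The pictures show the tabs not squeezed: the fingertips seem to pass just over their tops. In grip.png the tips are at about (565,140) and (640,145), and the tabs are behind them. I'll open, go 10 mm deeper and close again.

Emit:
jog_arm(
  series=[
    [0,0,0,0,0,0,1],
    [0,0,0,0,0,0,1],
    [0,0,0,0,0,0,1],
    [0,0,0,0,0,0,1],
    [0,0,0.0065,0,0,0,1],
    [0,0,0.0065,0,0,0,1],
    [0,0,0,0,0,0,0.7],
    [0,0,0,0,0,0,0.6],
    [0,0,0,0,0,0,0.6],
    [0,0,0,0,0,0,0.6],
  ],
)

```text
time: 8.02
tool_pos: [0.6297, 0.022, 0.1967]
tcp_rot: [179.8, -29.9, -0.1]
wrist_force: [-13.3, -3.8, 16.7]
opening: 0.0513
gripper_force: 10.8
```

Emit:
jog_arm(
  series=[
    [0,0,0,0,0,0,0.52],
    [0,0,0,0,0,0,0.52],
  ],
)

```text
time: 8.28
tool_pos: [0.6294, 0.0215, 0.1973]
tcp_rot: [179.7, -29.9, -0.1]
wrist_force: [-20.4, -6.0, 25.6]
opening: 0.0441
gripper_force: 16.2
```

Emit:
jog_arm(
  series=[
    [0,0,-0.0065,0,0,0,0.6],
    [0,0,-0.0065,0,0,0,0.6],
    [0,0,0,0,0,0,0.6],
  ],
)

```text
time: 8.65
tool_pos: [0.6256, 0.0252, 0.2045]
tcp_rot: [-180.0, -30.0, 0.0]
wrist_force: [-1.1, 0.2, -0.9]
opening: 0.0515
gripper_force: 0.0
```

Run:
```python
from h import *
import pickle
A=pickle.load(open("s0.pkl","rb"))
T=A["top"];S=A["scene"]
# start pose check
P0=np.array([.2676,-.5917,.1964])
print("start tcp top",proj(T,P0),"scene",proj(S,P0))
print("edge x=.29 top",proj(T,[[.29,0,0],[.29,.3,0],[.29,-.3,0]]).round(1).tolist())
P=np.array([.5748,.0235,.2921]);R=Ro.from_euler('xyz',[180,-30,0],degrees=True)
for y in(-.0425,0,.0425):
  for l in(0,-.013,-.03): print("app",y,l,((proj(S,P+R.apply([0,y,l]))[0]-(205,110))*4).round())
for n,s in A.items():
    K,Rc,t=cam(s); print(n,"campos",-Rc.T@t)
g=cv2.cvtColor(T["color"],cv2.COLOR_BGR2GRAY)
for c in(250,300,360): print(c,g[325:350,c].tolist())
```

```text
start tcp top [[524.77826317 342.16877483]] scene [[564.99098376 164.95057524]]
edge x=.29 top [[309.7, 327.7], [212.9, 326.2], [406.4, 329.3]]
app -0.0425 0 [354. 451.]
app -0.0425 -0.013 [361. 443.]
app -0.0425 -0.03 [371. 432.]
app 0 0 [413. 405.]
app 0 -0.013 [421. 397.]
app 0 -0.03 [431. 385.]
app 0.0425 0 [469. 362.]
app 0.0425 -0.013 [477. 353.]
app 0.0425 -0.03 [489. 341.]
scene campos [0.09721787 0.45995057 0.99507966]
top campos [ 0.35514927 -0.01470761  1.69538873]
250 [149, 148, 149, 149, 148, 149, 149, 148, 147, 149, 145, 124, 89, 64, 61, 59, 61, 59, 58, 58, 59, 59, 59, 59, 59]
300 [150, 150, 152, 150, 150, 149, 149, 150, 149, 150, 148, 134, 105, 70, 58, 58, 61, 58, 59, 59, 59, 58, 59, 55, 49]
360 [153, 151, 150, 150, 149, 148, 150, 151, 149, 148, 149, 147, 133, 104, 70, 58, 57, 59, 57, 59, 58, 58, 56, 56, 57]
```

Run:
```python
from h import *
import pickle
A=pickle.load(open("s0.pkl","rb"));T=A["top"];S=A["scene"]
g=cv2.cvtColor(T["color"],cv2.COLOR_BGR2GRAY).astype(float)
for c in(160,200,250,300,345,400):
    col=g[325:352,c]; d=np.abs(np.diff(col)); k=d.argmax(); w=d[k-2:k+3]; r=325+k-2+(np.arange(5)*w).sum()/w.sum()+.5
    print(c,round(r,2),ray(T,(c,r),0).round(4))
img=S["color"]; g=cv2.cvtColor(img,cv2.COLOR_BGR2GRAY).astype(int)
for r in (180,220,260,300,330):  # project where x=.29 and .26 lies in that row
    for X in(.29,.26):
        ys=np.linspace(-1,.6,3201); q=proj(S,np.c_[np.full_like(ys,X),ys,0*ys]); i=np.abs(q[:,1]-r).argmin(); print(r,X,q[i].round(1),end=" ")
        if X==.29: u=int(q[i,0])
    print(u-10,g[r,u-10:u+34:1].tolist())
# gripper start-pose blob columns in top
P0=np.array([.2676,-.5917,.1964]); print(proj(T,P0),proj(T,P0-[.03,0,0]),proj(S,P0),proj(S,P0-[.03,0,0]))
x0,y0=490,320; a=cv2.resize(T["color"][y0:y0+60,x0:x0+70],None,fx=6,fy=6,interpolation=cv2.INTER_CUBIC)
x1,y1=550,125; b=cv2.resize(S["color"][y1:y1+60,x1:x1+60],None,fx=6,fy=6,interpolation=cv2.INTER_CUBIC)
cv2.imwrite("pics/start.png",np.clip(np.hstack([a,b])*2.2,0,255).astype('uint8'))
```

```text
160 335.18 [0.2601 0.4621 0.    ]
200 335.85 [0.26   0.3387 0.    ]
250 336.52 [0.2603 0.1842 0.    ]
300 337.0 [0.2612 0.0296 0.    ]
345 337.82 [ 0.2608 -0.1097  0.    ]
400 339.02 [ 0.2598 -0.2801  0.    ]
180 0.29 [560.1 180. ] 180 0.26 [573.4 180. ] 550 [118, 117, 117, 118, 117, 117, 117, 117, 117, 117, 117, 116, 117, 117, 117, 116, 117, 116, 117, 117, 114, 105, 84, 60, 48, 48, 54, 55, 55, 55, 54, 54, 55, 54, 53, 55, 54, 52, 53, 54, 53, 53, 53, 54]
220 0.29 [524.7 220. ] 220 0.26 [539.1 220. ] 514 [119, 118, 118, 118, 118, 119, 118, 118, 117, 110, 91, 83, 84, 91, 91, 92, 93, 97, 107, 113, 116, 116, 109, 97, 76, 56, 49, 50, 50, 50, 51, 55, 59, 65, 64, 58, 53, 52, 53, 58, 60, 59, 59, 58]
260 0.29 [489.4 260. ] 260 0.26 [504.7 260. ] 479 [118, 118, 118, 118, 118, 118, 118, 118, 118, 119, 118, 118, 118, 118, 118, 118, 117, 114, 102, 87, 81, 82, 80, 76, 67, 55, 50, 49, 51, 53, 53, 53, 54, 55, 53, 53, 52, 50, 50, 49, 52, 55, 53, 52]
300 0.29 [454.1 299.9] 300 0.26 [470.4 300. ] 444 [120, 119, 119, 119, 119, 119, 119, 119, 119, 119, 119, 119, 118, 119, 118, 118, 119, 118, 118, 119, 118, 118, 118, 114, 102, 82, 63, 50, 49, 50, 50, 51, 51, 51, 51, 51, 51, 51, 51, 51, 51, 50, 51, 51]
330 0.29 [427.6 330. ] 330 0.26 [444.6 330. ] 417 [119, 119, 119, 119, 118, 119, 119, 119, 119, 119, 119, 119, 119, 119, 119, 119, 119, 119, 119, 119, 118, 118, 118, 119, 115, 106, 86, 64, 53, 47, 48, 54, 56, 57, 57, 56, 56, 56, 57, 56, 57, 56, 56, 55]
[[524.77826317 342.16877483]] [[525.11631919 353.31040479]] [[564.99098376 164.95057524]] [[576.40082651 170.33503979]]
```

Run:
```python
from h import *
import pickle
A=pickle.load(open("s0.pkl","rb"));T=A["top"];S=A["scene"]
st=dict(P=np.array([.2676,-.5917,.1964]),R=Ro.from_euler('xyz',[180,0,24.34],degrees=True))
for n,s,b in(("top",T,(505,330,565,368)),("scene",S,(560,125,605,168))):
    for dx in(0,-.03):
        print(n,dx,[proj(s,st["P"]+st["R"].apply([0,y,-.013])+[dx,0,0])[0].round(1).tolist() for y in(-.0425,-.057,.0425,.057)], "body",proj(s,st["P"]+[dx,0,.09])[0].round(1))
    g=cv2.cvtColor(s["color"],cv2.COLOR_BGR2GRAY)
    print("cols",b[0],b[2])
    for r in range(b[1],b[3]): print(r,"".join(" .:-=+*#%@"[min(9,max(0,9-int(v)//7))] for v in g[r,b[0]:b[2]]))
```

```text
top 0 [[512.6, 348.8], [507.8, 351.0], [540.6, 336.2], [545.4, 334.0]] body [538.3 344.5]
top -0.03 [[512.9, 360.1], [508.1, 362.3], [541.0, 347.4], [545.8, 345.2]] body [538.7 356.3]
cols 505 565
330                                                             
331                                                          =+*
332                                                         =*##
333                                            :-===--::. :-****
334                                         :+*####*##**+++*****
335                                       .+*%%######***********
336                                      :+#%#%####**+*********#
337                                     -*#%%######******####*#*
338                                    :*#%#%####*********###*##
339                                    +##%%#####******##*##*#*#
340                                   =##%%###*#******#**#**###*
341                                  -*########***+****##**##**#
342     . ...........   ...        :+*##%######**++**###**###*##
343 ::::::::::::::::-:::--:::----=+*##########****+**###*#
[... 3217 characters left out ...]

154            :--=======:              :-:::::::
155            :-=======:              :-::::::::
156           ::-======-              :-:::::::::
157          .:-=======:             .:::::::::::
158          :--======-             .::::::::::::
159          :-=======.            .-::::::::::::
160          :-======-             --::::::::::::
161          :-=====-.            :-:::::::::::::
162             .:--.            :-::::::::::::::
163                             :::::::::::::::::
164                            .:::::::::::::::::
165                           .::::::::::::::::::
166                          .:::::::::::::::::::
167                          --::::::::::::::::::
```

The evidence agrees with the fingertips ending about 30 mm behind the reported TCP: the scene view of the start pose, the top view, and the contact with the tab tops. I'll open, go 20 mm deeper in small steps and feel.

Emit:
jog_arm(
  series=[
    [0,0,0,0,0,0,1],
    [0,0,0,0,0,0,1],
    [0,0,0,0,0,0,1],
    [0,0,0.0065,0,0,0,1],
    [0,0,0.0065,0,0,0,1],
    [0,0,0.004,0,0,0,1],
    [0,0,0.004,0,0,0,1],
    [0,0,0,0,0,0,1],
  ],
)

```text
time: 9.65
tool_pos: [0.6333, 0.025, 0.1902]
tcp_rot: [180.0, -29.9, 0.0]
wrist_force: [-0.4, -0.7, -0.5]
opening: 0.0852
gripper_force: 0.0
```

Emit:
jog_arm(
  series=[
    [0,0,0.004,0,0,0,1],
    [0,0,0.004,0,0,0,1],
    [0,0,0,0,0,0,0.75],
    [0,0,0,0,0,0,0.62],
    [0,0,0,0,0,0,0.62],
    [0,0,0,0,0,0,0.62],
  ],
)

```text
time: 10.4
tool_pos: [0.6362, 0.0236, 0.1853]
tcp_rot: [179.9, -29.9, -0.1]
wrist_force: [-2.0, -4.1, 3.0]
opening: 0.0533
gripper_force: 2.3
```

Emit:
jog_arm(
  series=[
    [0,0,0,0,0,0,0.55],
    [0,0,0,0,0,0,0.55],
  ],
)

```text
time: 10.65
tool_pos: [0.6362, 0.0237, 0.1854]
tcp_rot: [179.9, -29.9, -0.1]
wrist_force: [-2.1, -6.8, 3.4]
opening: 0.0469
gripper_force: 2.8
```

Emit:
jog_arm(
  series=[
    [0,0,0,0,0,0,0.48],
    [0,0,0,0,0,0,0.44],
    [0,0,0,0,0,0,0.42],
    [0,0,0,0,0,0,0.42],
  ],
)

```text
time: 11.15
tool_pos: [0.6363, 0.0275, 0.186]
tcp_rot: [-179.9, -30.0, 0.1]
wrist_force: [-7.3, 1.2, 8.3]
opening: 0.0358
gripper_force: 8.9
```

Emit:
jog_arm(
  series=[
    [0,0,0,0,0,0,0.37],
    [0,0,0,0,0,0,0.3],
    [0,0,0,0,0,0,0.2],
    [0,0,0,0,0,0,0.2],
    [0,0,0,0,0,0,0.2],
  ],
)

```text
time: 11.78
tool_pos: [0.6362, 0.0286, 0.1865]
tcp_rot: [-179.8, -30.1, 0.1]
wrist_force: [-12.6, 3.3, 14.0]
opening: 0.0321
gripper_force: 57.9
```

Emit:
jog_arm(
  series=[
    [0,-0.0045,-0.0018,0,0,0,0.2],
    [0,0,0,0,0,0,0.2],
  ],
)

```text
time: 12.02
tool_pos: [0.6359, 0.029, 0.1867]
tcp_rot: [-180.0, -30.0, 0.0]
wrist_force: [-1.7, -1.6, 3.3]
opening: 0.0321
gripper_force: 61.6
```

Emit:
jog_arm(
  series=[
    [0,0,-0.008,0,0,0,0.2],
    [0,0,-0.01,0,0,0,0.2],
    [0,0,-0.01,0,0,0,0.2],
    [0,0,0,0,0,0,0.2],
  ],
)

```text
time: 12.52
tool_pos: [0.6248, 0.0285, 0.2051]
tcp_rot: [180.0, -30.0, 0.0]
wrist_force: [-0.6, 0.3, -2.1]
opening: 0.0319
gripper_force: 59.6
```

Emit:
jog_arm(
  series=[
    [0,0,-0.0356,0,0,0,0.2],
    [0,0,-0.0356,0,0,0,0.2],
    [0,0,-0.0356,0,0,0,0.2],
    [-0.0335,-0.0373,-0.0193,0,0,0,0.2],
    [-0.0335,-0.0373,-0.0193,0,0,0,0.2],
    [-0.0335,-0.0373,-0.0193,0,0,0,0.2],
    [-0.0335,-0.0373,-0.0193,0,0,0,0.2],
    [-0.0335,-0.0373,-0.0193,0,0,0,0.2],
    [0,0,0,0,0,0,0.2],
  ],
)

```text
time: 13.65
tool_pos: [0.4386, 0.1704, 0.2742]
tcp_rot: [179.9, -30.0, 0.3]
wrist_force: [0.9, 0.4, -1.1]
opening: 0.0319
gripper_force: 60.8
```

Emit:
jog_arm(
  series=[
    [0,0,0,0,-0.0208,0,0.2],
    [0,0,0,0,-0.0208,0,0.2],
    [0,0,0,0,-0.0208,0,0.2],
    [0,0,0,0,-0.0208,0,0.2],
    [0,0,0.06,0,0,0,0.2],
    [0,0,0.06,0,0,0,0.2],
    [0,0,0.06,0,0,0,0.2],
    [0,0,0.06,0,0,0,0.2],
    [0,0,0.04,0,0,0,0.2],
    [0,0,0,0,0,0,0.2],
  ],
)

```text
time: 14.9
tool_pos: [0.4388, 0.1668, 0.0621]
tcp_rot: [179.9, 0.2, -0.0]
wrist_force: [-0.1, -0.5, -1.3]
opening: 0.0323
gripper_force: 60.7
```

Emit:
jog_arm(
  series=[
    [0,0,0.03,0,0,0,0.2],
    [0,0,0.03,0,0,0,0.2],
    [0,0,0.01,0,0,0,0.2],
    [0,0,0.005,0,0,0,0.2],
    [0,0,0,0,0,0,0.2],
  ],
)

```text
time: 15.52
tool_pos: [0.4409, 0.1683, 0.0085]
tcp_rot: [-180.0, -0.1, -0.0]
wrist_force: [-0.3, 1.0, -2.9]
opening: 0.0316
gripper_force: 60.7
```

Emit:
jog_arm(
  series=[
    [0,0,0.004,0,0,0,0.2],
    [0,0,0.003,0,0,0,0.2],
    [0,0,0,0,0,0,0.2],
  ],
)

```text
time: 15.9
tool_pos: [0.4401, 0.1681, 0.0025]
tcp_rot: [180.0, 0.0, 0.0]
wrist_force: [-0.0, -0.5, -2.3]
opening: 0.032
gripper_force: 60.7
```

Emit:
jog_arm(
  series=[
    [0,0,0.004,0,0,0,0.2],
    [0,0,0.004,0,0,0,0.2],
    [0,0,0,0,0,0,0.2],
  ],
)

```text
time: 16.27
tool_pos: [0.4399, 0.1681, -0.0037]
tcp_rot: [180.0, 0.0, 0.0]
wrist_force: [0.5, -1.1, -1.2]
opening: 0.0319
gripper_force: 60.7
```

Emit:
jog_arm(
  series=[
    [0,0,0.003,0,0,0,0.2],
    [0,0,0.002,0,0,0,0.2],
    [0,0,0,0,0,0,0.2],
  ],
)

```text
time: 16.65
tool_pos: [0.4401, 0.1681, -0.0073]
tcp_rot: [180.0, 0.0, 0.0]
wrist_force: [-0.2, 0.4, -2.7]
opening: 0.0319
gripper_force: 60.7
```

Emit:
jog_arm(
  series=[
    [0,0,0.002,0,0,0,0.2],
    [0,0,0.002,0,0,0,0.2],
    [0,0,0,0,0,0,0.2],
  ],
)

```text
time: 17.02
tool_pos: [0.4403, 0.1683, -0.0098]
tcp_rot: [180.0, -0.0, 0.0]
wrist_force: [-1.6, 0.6, 5.0]
opening: 0.0321
gripper_force: 63.1
```

Emit:
jog_arm(
  series=[
    [0,0,0.0015,0,0,0,0.2],
    [0,0,0,0,0,0,0.2],
  ],
)

```text
time: 17.27
tool_pos: [0.4403, 0.1683, -0.0098]
tcp_rot: [179.9, -0.0, 0.0]
wrist_force: [-4.6, -1.8, 22.5]
opening: 0.032
gripper_force: 65.0
```

Emit:
jog_arm(
  series=[
    [0,0,-0.002,0,0,0,0.2],
    [0,0,0,0,0,0,0.5],
    [0,0,0,0,0,0,0.7],
    [0,0,0,0,0,0,1],
    [0,0,0,0,0,0,1],
    [0,0,0,0,0,0,1],
    [0,0,-0.02,0,0,0,1],
    [0,0,-0.04,0,0,0,1],
    [0,0,-0.06,0,0,0,1],
    [0,0,-0.06,0,0,0,1],
  ],
)

```text
time: 18.52
tool_pos: [0.4399, 0.1682, 0.1273]
tcp_rot: [-180.0, -0.0, 0.0]
wrist_force: [0.4, 0.5, 0.1]
opening: 0.0851
gripper_force: 0.0
```

Emit:
jog_arm(
  series=[
    [0,0,-0.06,0,0.014,0,1],
    [0,0,-0.06,0,0.014,0,1],
    [0,0,-0.06,0,0.014,0,1],
    [0,0,-0.06,0,0.0136,0,1],
    [0,0,0,0,0,0,1],
  ],
)

```text
time: 19.15
tool_pos: [0.4165, 0.1691, 0.3068]
tcp_rot: [180.0, -20.5, 0.1]
wrist_force: [0.8, -0.3, -1.8]
opening: 0.0853
gripper_force: 0.0
```

```bash
python3 go.py .519 -.367 .22 12
python3 - <<'E'
from h import *
import pickle
T=robot.snapshot("top"); A=pickle.load(open("s0.pkl","rb"))["top"]
d=cv2.absdiff(T["color"],A["color"]).max(2)
cv2.imwrite("pics/laid.png",np.clip(cv2.resize(T["color"][185:345,190:390],None,fx=4,fy=4-.25,interpolation=cv2.INTER_CUBIC)*1.6,0,255).astype('uint8'))
E
```

```text
[0.4165 0.1691 0.3068] [ 1.7995e+02 -2.0520e+01  1.2000e-01] per row [0.0072 0.0596 0.013 ]
```

Emit:
jog_arm(
  series=[
    [0.0075,0.0596,0.0201,0,0,0,1],
    [0.0075,0.0596,0.0201,0,0,0,1],
    [0.0075,0.0596,0.0201,0,0,0,1],
    [0.0075,0.0596,0.0201,0,0,0,1],
    [0.0075,0.0596,0.0201,0,0,0,1],
    [0.0075,0.0596,0.0201,0,0,0,1],
    [0.0075,0.0596,0.0201,0,0,0,1],
    [0.0075,0.0596,0.0201,0,0,0,1],
    [0.0075,0.0596,0.0201,0,0,0,1],
    [0.0075,0.0596,0.0201,0,0,0,1],
    [0.0075,0.0596,0.0201,0,0,0,1],
    [0.0075,0.0596,0.0201,0,0,0,1],
  ],
)

```text
time: 20.7
tool_pos: [0.5413, -0.3693, 0.1529]
tcp_rot: [-179.8, -19.8, -0.1]
wrist_force: [0.7, 0.2, 0.8]
opening: 0.0854
gripper_force: 0.0
```

Emit:
jog_arm(
  series=[
    [0,0,0,0,0,0,1],
    [0,0,0,0,0,0,1],
  ],
)

```text
time: 20.95
tool_pos: [0.5412, -0.3672, 0.1539]
tcp_rot: [-179.8, -19.9, -0.0]
wrist_force: [0.5, 0.7, 1.5]
opening: 0.0853
gripper_force: 0.0
```

```bash
python3 go.py .542 -.367 .0 5
python3 - <<'E'
from h import *
T=robot.snapshot("top");S=robot.snapshot("scene")
x0,y0=255,220
a=cv2.resize(T["color"][215:345,235:335],(400,520),interpolation=cv2.INTER_CUBIC)
b=cv2.resize(S["color"][140:270,355:455],(400,520),interpolation=cv2.INTER_CUBIC)
cv2.imwrite("pics/chk.png",np.clip(np.hstack([a,b])*1.7,0,255).astype('uint8'))
E
```

```text
[ 0.5412 -0.3672  0.1539] [-1.7983e+02 -1.9860e+01 -4.0000e-02] per row [-0.0137  0.0001  0.0387]
```

View pics/chk.png

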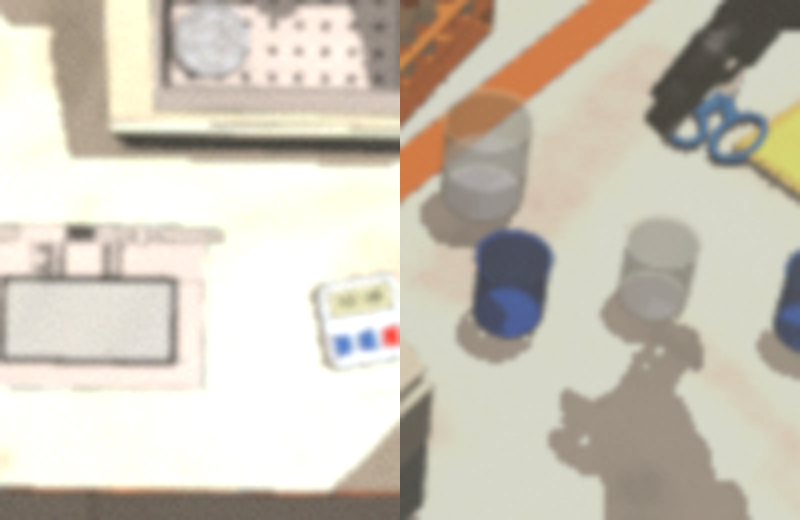

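The door lies flat and free at (100,310), clear of the timer (360,320); the dish is at (210,40). In the right panel the clear small beaker is at (655,265), with the left finger tip at (660,125) above it. I'll check the finger against its projection before descending.

Run:
```python
from h import *
S=robot.snapshot("scene");T=robot.snapshot("top");st=robot.state()
R=Ro.from_euler('xyz',st["tcp_rot"],degrees=True)
f=lambda P:((proj(S,P)[0]-(355,140))*4+(400,0)).round()
for l in(-.013,-.03,-.045,-.06): print(l,f(st["tool_pos"]+R.apply([0,-.05,l])))
print("beaker rim centre exp",f([.526,-.367,.061]),"base",f([.526,-.367,0]))
print("dish",ray(T,(235+210.5/4-.5,215+40.5/4-.5),.108))
```

```text
-0.013 [632. 156.]
-0.03 [642. 142.]
-0.045 [652. 130.]
-0.06 [662. 117.]
beaker rim centre exp [668. 239.] base [656. 298.]
dish [0.59567502 0.07162613 0.108     ]
```

Emit:
jog_arm(
  series=[
    [-0.0135,0,0.0388,0,0,0,1],
    [-0.0135,0,0.0388,0,0,0,1],
    [-0.0135,0,0.0388,0,0,0,1],
    [-0.0135,0,0.0388,0,0,0,1],
    [-0.0135,0,0.0388,0,0,0,1],
    [0,0,0,0,0,0,1],
  ],
)

```text
time: 21.9
tool_pos: [0.5428, -0.3664, -0.0]
tcp_rot: [-179.8, -19.8, -0.0]
wrist_force: [0.3, -0.2, -0.9]
opening: 0.0853
gripper_force: 0.0
```

Emit:
jog_arm(
  series=[
    [0,0,0,0,0,0,0.8],
    [0,0,0,0,0,0,0.7],
    [0,0,0,0,0,0,0.65],
    [0,0,0,0,0,0,0.6],
    [0,0,0,0,0,0,0.6],
    [0,0,0,0,0,0,0.6],
  ],
)

```text
time: 22.65
tool_pos: [0.5451, -0.368, 0.0034]
tcp_rot: [180.0, -20.1, 0.0]
wrist_force: [-3.3, 2.9, 9.6]
opening: 0.0527
gripper_force: 60.8
```

Emit:
jog_arm(
  series=[
    [0.0045,0,-0.0125,0,0,0,0.55],
    [0.0188,0,-0.0516,0,0,0,0.55],
    [0.0188,0,-0.0516,0,0,0,0.55],
    [0.0188,0,-0.0516,0,0,0,0.55],
    [0.0188,0,-0.0516,0,0,0,0.55],
    [0.0188,0,-0.0516,0,0,0,0.55],
    [0.0143,0,-0.0391,0,0,0,0.55],
    [0,0,0,0,0,0,0.55],
  ],
)

```text
time: 23.65
tool_pos: [0.5455, -0.3694, 0.2526]
tcp_rot: [179.8, -20.3, 0.1]
wrist_force: [0.6, 0.4, -0.8]
opening: 0.0528
gripper_force: 63.3
```

Emit:
jog_arm(
  series=[
    [0.0065,-0.0527,0.0024,0,0,0,0.55],
    [0.0065,-0.0527,0.0024,0,0,0,0.55],
    [0.0065,-0.0527,0.0024,0,0,0,0.55],
    [0.0065,-0.0527,0.0024,0,0,0,0.55],
    [0.0065,-0.0527,0.0024,0,0,0,0.55],
    [0.0065,-0.0527,0.0024,0,0,0,0.55],
    [0.0065,-0.0527,0.0024,0,0,0,0.55],
    [0.0065,-0.0527,0.0024,0,0,0,0.55],
    [0.0065,-0.0527,0.0024,0,0,0,0.55],
    [0,0,0,0,0,0,0.55],
    [0,0,0,0,0,0,0.55],
  ],
)

```text
time: 25.02
tool_pos: [0.5901, -0.0131, 0.2476]
tcp_rot: [180.0, -19.9, 0.0]
wrist_force: [-0.5, -0.4, -1.5]
opening: 0.0528
gripper_force: 63.3
```

```bash
python3 go.py .605 -.012 .165 3;python3 go.py .617 -.012 .0914 3
python3 - <<'E'
from h import *
S=robot.snapshot("scene")
g=S["color"][140:270,355:455].mean(2)   # is the beaker gone from its old place?
import pickle
A=pickle.load(open("s0.pkl","rb"))["scene"]["color"][140:270,355:455].mean(2)
print("change at old beaker",np.abs(g-A)[60:80,57:72].mean(), "blue",np.abs(g-A)[60:85,20:36].mean(),"large",np.abs(g-A)[25:50,12:30].mean())
E
```

```text
[ 0.5901 -0.0131  0.2476] [179.98 -19.9    0.  ] per row [-0.0063 -0.0005  0.0368]
[ 0.5901 -0.0131  0.2476] [179.98 -19.9    0.  ] per row [-0.0124 -0.0005  0.0693]
change at old beaker 39.83 blue 4.81 large 7.158518518518518
```

Emit:
jog_arm(
  series=[
    [-0.0063,-0.0005,0.0368,0,0,0,0.55],
    [-0.0063,-0.0005,0.0368,0,0,0,0.55],
    [-0.0063,-0.0005,0.0368,0,0,0,0.55],
    [-0.0055,0,0.029,0,0,0,0.55],
    [-0.0055,0,0.029,0,0,0,0.55],
    [-0.0055,0,0.027,0,0,0,0.55],
    [0,0,0,0,0,0,0.55],
  ],
)

```text
time: 25.95
tool_pos: [0.6147, -0.013, 0.1002]
tcp_rot: [180.0, -19.8, -0.1]
wrist_force: [-0.1, -0.8, -0.7]
opening: 0.0528
gripper_force: 63.3
```

Emit:
jog_arm(
  series=[
    [-0.0012,0,0.0033,0,0,0,0.55],
    [-0.0012,0,0.0033,0,0,0,0.55],
    [0,0,0,0,0,0,0.55],
  ],
)

```text
time: 26.32
tool_pos: [0.6163, -0.0115, 0.0971]
tcp_rot: [180.0, -20.0, 0.0]
wrist_force: [0.0, -0.1, 0.4]
opening: 0.0528
gripper_force: 63.3
```

Emit:
jog_arm(
  series=[
    [-0.0014,0,0.0036,0,0,0,0.55],
    [-0.001,0,0.0024,0,0,0,0.55],
    [0,0,0,0,0,0,0.55],
  ],
)

```text
time: 26.7
tool_pos: [0.616, -0.0112, 0.0918]
tcp_rot: [-180.0, -20.0, 0.0]
wrist_force: [-1.0, 0.3, -0.4]
opening: 0.0527
gripper_force: 63.3
```

Emit:
jog_arm(
  series=[
    [-0.0005,0,0.0013,0,0,0,0.55],
    [0,0,0,0,0,0,0.55],
  ],
)

```text
time: 26.95
tool_pos: [0.6163, -0.0111, 0.0915]
tcp_rot: [-180.0, -20.1, 0.0]
wrist_force: [-3.3, 1.7, 5.6]
opening: 0.0527
gripper_force: 63.5
```

Emit:
jog_arm(
  series=[
    [0,0,0,0,0,0,0.68],
    [0,0,0,0,0,0,0.74],
    [0,0,0,0,0,0,0.74],
    [0,0,-0.01,0,0,0,0.74],
    [0,0,-0.03,0,0,0,0.74],
    [0,0,-0.05,0,0,0,0.74],
    [0,0,-0.06,0,0,0,0.9],
    [0,0,-0.06,0,0,0,1],
    [0,0,-0.06,0,0,0,1],
    [0,0,0,0,0,0,1],
  ],
)

```text
time: 28.2
tool_pos: [0.5482, -0.0118, 0.2855]
tcp_rot: [180.0, -20.4, -0.0]
wrist_force: [-0.7, 0.2, -0.5]
opening: 0.0855
gripper_force: 0.0
```

```bash
python3 - <<'E'
from h import *
import pickle
T=robot.snapshot("top")
for P in([.596,.0716,.108],[.599,-.011,.149]): print(P,proj(T,P).round(1))
g=cv2.cvtColor(T["color"],cv2.COLOR_BGR2GRAY)
print("cols 268..338")
for r in range(208,246): print(r,"".join(" .:-=+*#%@"[min(9,max(0,9-int(v)//15))] for v in g[r,265:350]))
print(robot.state()["tool_pos"])
E
python3 go.py .43 .168 .25 8
```

```text
[0.596, 0.0716, 0.108] [[287.1 224.5]]
[0.599, -0.011, 0.149] [[315.  221.8]]
cols 268..338
208 ..:------=+**+===+++====++====+++====+++===++++===+++====+++====++====++++-:..       
209 ..:----::-=**+=======================++=====++====+++====+++====+++===++++-:..       
210   ..::::::=**+========================================================++++-:..       
211       .:::=**+=======================================================+++++-:..    .  
212        ::-=**+====+==================================================+++++-.         
213        .:-=**+===+++====+++===+++====+++====+===--========+==========++++=-.         
214        .::=**+===+++====+++===++++===+++===+++=--==+=====+++====++===++===:          
215        .:-=**+======----===-===+=====+++==========+++==-==++===+++===++=--:          
216        .::=++-:::----:::----:::::--=======----========----======+====++=--:          
217        .::=+=:....::::::::::......:-======---------::------==========++=--.          
218        .::=+=:...::::....::....  ..::-===---=---::::::::----=========++=--.          
219        .::=+=:
[... 1847 characters left out ...]
#%%%%%#%%###*++*##*=:   
240         .:::::::::::=#%%%%####%%%%%%%%%%%%###***********#####%%%%%%#%%#######%%#=:   
241         .::::::::::-+#%%%#####%%%%%%%%%%###****************###%%%%%#%######%%%%#=:   
242         .::::::::::-=#%#%#####%%%%%%%%%###******************###%%%%%%########%%#=:   
243         ...........:=*%########%%%%%%%##*****#*###*###********#%%%%%%#%####%##%#=:   
244  .                 .-*###########%%%%##**################******##%#############*=.   
245                     -*##*#*****###%%##**###############*#*#*****###############*=.   
[ 0.54737275 -0.01174778  0.28308737]
[ 0.5474 -0.0117  0.2831] [ 1.7999e+02 -2.0230e+01 -3.0000e-02] per row [-0.0203 -0.0299 -0.0016]
```

Emit:
jog_arm(
  series=[
    [-0.0187,-0.03,-0.001,0,0,0,1],
    [-0.0187,-0.03,-0.001,0,0,0,1],
    [-0.0187,-0.03,-0.001,0,0,0,1],
    [-0.0187,-0.03,-0.001,0,0,0,1],
    [-0.0187,-0.03,-0.001,0,0,0,1],
    [-0.0187,-0.03,-0.001,0,0,0,1],
    [-0.0187,-0.03,-0.001,0,0,0,1],
    [-0.0187,-0.03,-0.001,0,0,0,1],
    [0,0,0,0,-0.0187,0,1],
    [0,0,0,0,-0.0187,0,1],
    [0,0,0,0,-0.0187,0,1],
    [0,0,0,0,0,0,1],
  ],
)

```text
time: 29.75
tool_pos: [0.4404, 0.168, 0.2468]
tcp_rot: [180.0, 0.3, -0.1]
wrist_force: [-0.7, -0.5, -0.6]
opening: 0.0851
gripper_force: 0.0
```

```bash
python3 go.py .4403 .1683 -.0085 5
python3 - <<'E'
from h import *
print(robot.state()["tcp_rot"])
E
```

```text
[0.4404 0.168  0.2468] [ 1.7999e+02  3.1000e-01 -1.4000e-01] per row [ 0.0003 -0.0001  0.0681]
[ 1.79988994e+02  3.11241104e-01 -1.37914707e-01]
```

Emit:
jog_arm(
  series=[
    [0.0003,-0.0001,0.068,0,0.0008,-0.0004,1],
    [0.0003,-0.0001,0.068,0,0,0,1],
    [0.0003,-0.0001,0.068,0,0,0,1],
    [0.0003,-0.0001,0.068,0,0,0,1],
    [0,0,0.04,0,0,0,1],
    [0,0,0.0284,0,0,0,1],
    [0,0,0,0,0,0,1],
  ],
)

```text
time: 30.62
tool_pos: [0.4378, 0.1685, -0.0082]
tcp_rot: [179.9, 0.1, 0.2]
wrist_force: [-0.6, -0.1, 0.4]
opening: 0.0857
gripper_force: 0.0
```

Emit:
jog_arm(
  series=[
    [0,0,0,0,0,0,0.8],
    [0,0,0,0,0,0,0.65],
    [0,0,0,0,0,0,0.6],
    [0,0,0,0,0,0,0.55],
    [0,0,0,0,0,0,0.5],
    [0,0,0,0,0,0,0.45],
    [0,0,0,0,0,0,0.4],
    [0,0,0,0,0,0,0.35],
  ],
)

```text
time: 31.62
tool_pos: [0.4422, 0.174, -0.0047]
tcp_rot: [-179.6, -0.4, 0.3]
wrist_force: [-4.7, 9.4, 20.0]
opening: 0.0318
gripper_force: 58.9
```

Emit:
jog_arm(
  series=[
    [0,0,0,0,0,0,0.2],
    [0,0,0,0,0,0,0.2],
    [0,0,0,0,0,0,0.2],
  ],
)

```text
time: 32.0
tool_pos: [0.4422, 0.174, -0.0047]
tcp_rot: [-179.6, -0.4, 0.3]
wrist_force: [-4.4, 8.8, 19.9]
opening: 0.0319
gripper_force: 58.9
```

Emit:
jog_arm(
  series=[
    [0.002,-0.0065,-0.0042,0,0,0,0.2],
    [0,0,0,0,0,0,0.2],
    [0,0,0,0,0,0,0.2],
  ],
)

```text
time: 32.38
tool_pos: [0.4416, 0.1731, -0.0041]
tcp_rot: [180.0, -0.1, 0.1]
wrist_force: [0.2, -0.8, -3.3]
opening: 0.0312
gripper_force: 59.7
```

Run:
```python
from h import *
s=robot.state(); print(s["tool_pos"],s["tcp_rot"],s["wrist_force"],s["ft_torque"])
T=robot.snapshot("top");g=cv2.cvtColor(T["color"],cv2.COLOR_BGR2GRAY)
c=cv2.imread("pics/chk.png",0); c=cv2.resize(c[:,:400],(100,130),interpolation=cv2.INTER_AREA) # top[215:345,235:335]*1.7
n=np.clip(g[215:345,235:335]*1.7,0,255).astype('uint8')
for r in range(50,104,2): print(r+215,"was","".join(" .:-=+*#%@"[min(9,9-int(v)//26)] for v in c[r,:62]),"|now|","".join(" .:-=+*#%@"[min(9,9-int(v)//26)] for v in n[r,:62]))
```

```text
[ 0.44157691  0.17309091 -0.00410566] [ 1.79959844e+02 -7.10948875e-02  1.21235928e-01] [ 0.15112239 -0.76645369 -3.27573036] [-0.0280608  -0.10723653  0.00758725]
265 was                                                                |now| *#*###*##########*******=:                                    
267 was                                                                |now| ########*############****+-.                                  
269 was                                                                |now| #######*#**###*###########*=:                                 
271 was ......         .:------::.....................                 |now| ##*##*#**#*#################+-:.:::::::.........:::..         
273 was ......         .:=+***+=:.......::...:::...........::::.       |now| #########*####*#############**+++++***+-::.........::.        
275 was ....    ........::::::::..::::::........................       |now| #########*###*##################******+-::::.:........        
277 was        ..:---::::        :--:::.                               |now| ######*############
[... 2138 characters left out ...]
     
309 was                                                   .            |now|  .:=*#################################*******#######*=.       
311 was    ......          .... .                                      |now|    :=*#%%##########################*#******##########*-.      
313 was                                                                |now|     :+##%%##########################*****############*=.      
315 was                                                                |now|      :+###########################*#***############***=:      
317 was                                                                |now|       -+#########################******############***+=:
```

Run:
```python
from h import *
T=robot.snapshot("top");g=cv2.cvtColor(T["color"],cv2.COLOR_BGR2GRAY)
c=cv2.imread("pics/chk.png",0); c=cv2.resize(c[:,:400],(100,130),interpolation=cv2.INTER_AREA).astype(float)
n=np.clip(g[215:345,235:335]*1.7,0,255)
print("was",c[53:64,44:52].mean(1).round()); print("now",n[53:64,44:52].mean(1).round())
print("was",c[66:76,43:46].mean(1).round()); print("now",n[66:76,43:46].mean(1).round())
print("col was",c[72:80,38:56].mean(0).round());print("col now",n[72:78,38:56].mean(0).round())
```

```text
was [254. 254. 252. 237. 217. 215. 216. 217. 231. 241. 245.]
now [255. 255. 241. 213. 205. 214. 210. 210. 225. 238. 241.]
was [244. 243. 232. 205. 184. 188. 194. 195. 196. 197.]
now [239. 236. 212. 168. 149. 164. 178. 176. 177. 177.]
col was [223. 224. 223. 213. 184. 162. 191. 231. 245. 246. 246. 243. 242. 249.
 254. 254. 255. 255.]
col now [104. 136. 168. 196. 211. 196. 160. 165. 209. 236. 243. 244. 243. 246.
 249. 254. 255. 255.]
```

Emit:
jog_arm(
  series=[
    [0,0,-0.03,0,0,0,0.2],
    [0,0,-0.0631,0,0,0,0.2],
    [0,0,-0.0631,0,0,0,0.2],
    [0,0,-0.0631,0,0,0,0.2],
    [0,0,-0.0631,0,0,0,0.2],
    [0,0,-0.0631,0,0,0,0.2],
    [0,0,-0.033,0,0,0,0.2],
    [0,0,0,0,0.0208,0,0.2],
    [0,0,0,0,0.0208,0,0.2],
    [0,0,0,0,0.0208,0,0.2],
    [0,0,0,0,0.0208,0,0.2],
    [0,0,0,0,0,0,0.2],
  ],
)

```text
time: 33.98
tool_pos: [0.4386, 0.1724, 0.2782]
tcp_rot: [179.8, -29.9, 0.4]
wrist_force: [0.1, 0.2, -2.5]
opening: 0.0315
gripper_force: 60.6
```

Emit:
jog_arm(
  series=[
    [0.0328,0.0384,0.0189,0,0,0,0.2],
    [0.0328,0.0384,0.0189,0,0,0,0.2],
    [0.0328,0.0384,0.0189,0,0,0,0.2],
    [0.0328,0.0384,0.0189,0,0,0,0.2],
    [0.0328,0.0384,0.0189,0,0,0,0.2],
    [0,0,0,0,0,0,0.2],
    [0,0,0,0,0,0,0.2],
  ],
)

```text
time: 34.85
tool_pos: [0.5837, 0.03, 0.2799]
tcp_rot: [-180.0, -30.0, 0.1]
wrist_force: [-0.0, 0.7, -3.8]
opening: 0.0314
gripper_force: 60.7
```

```bash
python3 go.py .6184 .029 .2171 3; python3 go.py .6334 .029 .1911 1
```

```text
[0.5837 0.03   0.2799] [-1.7999e+02 -2.9950e+01  1.2000e-01] per row [-0.0006  0.0005  0.0319]
[0.5837 0.03   0.2799] [-1.7999e+02 -2.9950e+01  1.2000e-01] per row [-0.0017  0.0015  0.1357]
```

Emit:
jog_arm(
  series=[
    [-0.0005,0.0005,0.032,0,0,0.0003,0.2],
    [-0.0005,0.0005,0.032,0,0,0,0.2],
    [-0.0005,0.0005,0.032,0,0,0,0.2],
    [0,0,0,0,0,0,0.2],
    [0,0,0,0,0,0,0.2],
    [0,0,0,0,0,0,0.2],
  ],
)

```text
time: 35.6
tool_pos: [0.6189, 0.0294, 0.2187]
tcp_rot: [-179.9, -30.1, 0.0]
wrist_force: [0.2, 0.2, -2.1]
opening: 0.0314
gripper_force: 60.6
```

```bash
python3 go.py .6334 .029 .1911 1
python3 - <<'E'
from h import *
s=robot.state();print(s["wrist_force"],s["ft_torque"])
T=robot.snapshot("top")
D=lambda q: np.array([.668-.021,.0185,.210])+Ro.from_euler('y',-30,degrees=True).apply(q)
print(proj(T,[D((0,.112,.03)),D((0,-.089,.03)),D((0,.093,0)),D((0,-.093,0))]).round(1).tolist())
g=cv2.cvtColor(T["color"],cv2.COLOR_BGR2GRAY)
for r in range(196,222): print(r,"".join(" .:-=+*#%@"[min(9,max(0,9-int(v)//14))] for v in g[r,258:350]))
E
```

```text
[0.6189 0.0294 0.2187] [-1.7993e+02 -3.0150e+01  4.0000e-02] per row [-0.0018  0.0006  0.0415]
[ 0.18050719  0.22032054 -2.10883384] [0.03996446 0.72224531 0.00296529]
[[263.6, 204.1], [336.8, 205.4], [271.4, 200.7], [337.9, 201.9]]
196 =======+++++++++++++++++++++++**+++++++++++++++++++++++++++++++++++**###%####%%#*+++++++==--
197 ========+==+=++++++++++++++++++++++++++++++=+++++++++====+++++++++***##%%%######*+++++++==--
198 --==========++++++++++=++++++++++++++++++++++++++++++=+=++++++++++++**######%##**+++======--
199 -----====-===++++++++++++++++++++++++++++++++++++++++++++++++++==+++++**##%%###*+++==-------
200 ----------===+++++***+++++++++++********+****+*+++++++++++++++++=====++**#####*++++=-.......
201 :----------==+++++***+++++++++++++++++++++++++++++++++++++++++++++++++++*******++++=:       
202 :-----------===+=+**++======================================+=+=======+++++++++++++-.       
203 ::----------=====++++================================---=====================++++++-.       
204 :::--------------------------:-:::-:-:--=======-----------===+========-======+++++=-.  
[... 944 characters left out ...]
.................:--.          
215 --:        :--:..............::=+*+++--:...:-====++*+=:.......................:--.          
216 --:        :--:..........:::::-=*#*++-::...:=+++++***+-:.::...................:--.          
217 --:       .:--:.......::---====*###*+=-::.:-=+++***##+-:::-:::::.:.::.........:--.          
218 --:        :--:::::::-==+******#####*=-----=++***####*=-=++=-------:--::.....::::.          
219 --:        .--::::::-=*#########%%##*+=+++***#####%%##***##**++++======-::.::::-:.          
220 --:.       :--::..:-=+#%#%%%%##%%%%%#***#########%%#%#%##%#%###*+====++-::::::--:.          
221 --:.       :--:.:::=+#%%%%%%##%%%%%############%%%%%%%###%%%%%#*+=-:-=+-:....::-:.
```

Emit:
jog_arm(
  series=[
    [-0.001,0.0005,0.009,0,0,0,0.2],
    [0,0,0.009,0,0,0,0.2],
    [0,0,0.006,0,0,0,0.2],
    [0,0,0,0,0,0,0.2],
    [0,0,0,0,0,0,0.2],
  ],
)

```text
time: 36.28
tool_pos: [0.627, 0.0288, 0.2014]
tcp_rot: [-179.9, -30.0, 0.0]
wrist_force: [-0.1, 0.3, -2.7]
opening: 0.0315
gripper_force: 60.7
```

```bash
python3 go.py .6334 .029 .1911 1; python3 -c "
from h import *
s=robot.state();print(s['wrist_force'],s['ft_torque'])"
```

```text
[0.627  0.0288 0.2014] [-1.7994e+02 -3.0040e+01  3.0000e-02] per row [ 0.0005 -0.0003  0.0161]
[-0.06289477  0.30803546 -2.69571463] [0.05018736 0.73868829 0.01084922]
```

Emit:
jog_arm(
  series=[
    [0.0003,0,0.004,0,0,0,0.2],
    [0.0002,0,0.004,0,0,0,0.2],
    [0,0,0.003,0,0,0,0.2],
    [0,0,0,0,0,0,0.2],
    [0,0,0,0,0,0,0.2],
  ],
)

```text
time: 36.9
tool_pos: [0.6316, 0.0288, 0.1946]
tcp_rot: [-179.9, -30.1, 0.0]
wrist_force: [-0.5, -0.1, -2.4]
opening: 0.0314
gripper_force: 60.7
```

```bash
python3 go.py .6334 .029 .1911 1
```

```text
[0.6316 0.0288 0.1946] [-1.7994e+02 -3.0060e+01  3.0000e-02] per row [-0.0002 -0.0003  0.0052]
```

Emit:
jog_arm(
  series=[
    [0,0,0.0025,0,0,0,0.2],
    [0,0,0.0015,0,0,0,0.2],
    [0,0,0,0,0,0,0.2],
  ],
)

```text
time: 37.28
tool_pos: [0.6331, 0.0288, 0.1919]
tcp_rot: [-179.9, -30.1, 0.0]
wrist_force: [0.2, 0.6, -1.6]
opening: 0.0315
gripper_force: 60.8
```

Emit:
jog_arm(
  series=[
    [0,0,0.0012,0,0,0,0.2],
    [0,0,0,0,0,0,0.2],
  ],
)

```text
time: 37.52
tool_pos: [0.6335, 0.0289, 0.1913]
tcp_rot: [-179.9, -30.1, 0.0]
wrist_force: [-0.9, 0.2, 0.6]
opening: 0.0318
gripper_force: 62.3
```

Emit:
jog_arm(
  series=[
    [0,0,0.0012,0,0,0,0.2],
    [0,0,0,0,0,0,0.2],
  ],
)

```text
time: 37.78
tool_pos: [0.6336, 0.0289, 0.1912]
tcp_rot: [-179.9, -30.1, 0.0]
wrist_force: [-11.1, 0.7, 11.8]
opening: 0.0312
gripper_force: 64.0
```

Emit:
jog_arm(
  series=[
    [0,0,0,0,0,0,0.45],
    [0,0,0,0,0,0,0.5],
    [0,0,0,0,0,0,0.55],
    [0,0,0,0,0,0,0.6],
    [0,0,0,0,0,0,0.7],
    [0,0,0,0,0,0,0.8],
    [0,0,0,0,0,0,1],
    [0,0,0,0,0,0,1],
    [0,0,0,0,0,0,1],
  ],
)

```text
time: 38.9
tool_pos: [0.634, 0.029, 0.1905]
tcp_rot: [-179.9, -30.1, 0.0]
wrist_force: [-0.1, 0.1, -0.4]
opening: 0.0855
gripper_force: 0.0
```

Run:
```python
from h import *
import pickle
s=robot.state();print(s['wrist_force'],s['tool_pos'])
A=pickle.load(open("s0.pkl","rb"))
```

```text
[-0.05159374  0.11926838 -0.42288992] [0.63401254 0.02903589 0.19047255]
```

Emit:
jog_arm(
  series=[
    [0,0,-0.02,0,0,0,1],
    [0,0,-0.04,0,0,0,1],
    [0,0,-0.06,0,0,0,1],
    [0,0,-0.06,0,0,0,1],
    [-0.06,0,-0.02,0,0,0,1],
    [-0.06,0.02,-0.02,0,0,0,1],
    [-0.03,0.05,-0.02,0,0,0,1],
    [0,0.06,0,0,0,0,1],
    [0,0.06,0,0,0,0,1],
    [0,0.06,0,0,0,0,1],
    [0,0.06,0,0,0,0,1],
    [0,0,0,0,0,0,1],
  ],
)

```text
time: 40.4
tool_pos: [0.4465, -0.2071, 0.2909]
tcp_rot: [-179.9, -30.2, -0.3]
wrist_force: [-0.4, 0.7, -0.6]
opening: 0.0853
gripper_force: 0.0
```

Run:
```python
from h import *
import pickle
A=pickle.load(open("s0.pkl","rb"))
T=robot.snapshot("top");S=robot.snapshot("scene")
g=lambda i:cv2.cvtColor(i,cv2.COLOR_BGR2GRAY)
a,b=g(A["top"]["color"]),g(T["color"])
print(robot.state()["tool_pos"])
for r in range(200,222): print(r,"".join(" .:-=+*#%@"[min(9,max(0,9-int(v)//14))] for v in a[r,262:345]),"|","".join(" .:-=+*#%@"[min(9,max(0,9-int(v)//14))] for v in b[r,262:345]))
d=cv2.absdiff(a,b); print("top diff mean tabs",d[205:218,290:320].mean(),"pin end",d[198:210,325:345].mean(),"stub end",d[198:210,262:275].mean(),"free edge",d[238:248,270:340].mean())
a,b=g(A["scene"]["color"]),g(S["color"]);d=cv2.absdiff(a,b)
print("scene tabs",d[210:235,280:315].mean(),"pin end",d[185:205,305:330].mean(),"stub",d[235:255,250:270].mean(),"free edge",d[225:260,320:352].mean())
```

```text
[ 0.44649463 -0.20328191  0.28995245]
200 ---=====+++++++++++++++++++++++++++++*****+++++++++++++++++++=++=+++**###**+++++-:. | ---==-==+++++++++++++++++******************++++++++++++++++++====++**#####*++++=-:.
201 --=====++++++++++====+=+=++=+++++++++********+++++++++++++++++++++++++****+++++=:.  | ---=====++++=+++++++++++++++++++++++********+++++++++++++*+++++++++********++++=:  
202 --======+++============+=========+=++**###***++==+==++=++++++++++====++++++++++=:   | --=======++===========++==+++++++++++******++++++++++++++++++++++++++++++++++++=:  
203 --=====++++++++=++=++===+==++=+=+==++*######*+========+=++++++++===========++++=:.  | --=================================+**#*##**+=========+++++++=======++=+++=++++-.  
204 -=-====+++++++++++++++++++===++++++++*######**++++++++++++++++++++=========++++=:.  | --======++++++++===================+*######*+==========++++++===============++=-.  
205 -=-=====+++++++++++++++++++=+++++=+++********+++++++++++++++++++++++++++++++++=-:.  | ---==-==++++++++++++++++===========+**###*#*++++++++++++++++++++==++=====++++==-.  
206 ---------==++=
[... 2241 characters left out ...]
  
219           .--:..:::==:.        ...::::::::::::::::::::::::::::::::-+-:::..::-.      |           .......:==:.          .::::::::::...::..........:::...:-=-:.....:::.     
220           .:::::.::==:.         ..::::::::::::::::::::::::::::::::-+-:..:::--.      |            ......:==:.          ..:::::::::..:::........ ...:::.:-+-:.....:--.     
221            :::...::==:.      .  ...::::::-:::::-::::::-::::::-::::=+-::...:--.      |           .......:==:            ..::::::::..:....   ...   .:::.:-=-:....::-:.     
top diff mean tabs 5.9282051282051285 pin end 3.85 stub end 3.121794871794872 free edge 4.54
scene tabs 6.373714285714286 pin end 3.972 stub 4.2675 free edge 6.270535714285714
```

Run:
```python
from h import *
import pickle
A=pickle.load(open("s0.pkl","rb"));B={n:robot.snapshot(n) for n in("top","scene")}
g=lambda i:cv2.GaussianBlur(cv2.cvtColor(i,cv2.COLOR_BGR2GRAY),(0,0),.8)
def sh(n,x,y,w,h):
    k=8;a=cv2.resize(g(A[n]["color"])[y:y+h,x:x+w],None,fx=k,fy=k,interpolation=cv2.INTER_CUBIC)
    m=4;b=cv2.resize(g(B[n]["color"])[y-m:y+h+m,x-m:x+w+m],None,fx=k,fy=k,interpolation=cv2.INTER_CUBIC)
    r=cv2.matchTemplate(b,a,cv2.TM_CCOEFF_NORMED);_,v,_,l=cv2.minMaxLoc(r);return (round(l[0]/k-m,2),round(l[1]/k-m,2),round(v,3))
for nm,n,box in[("lug","top",(292,207,10,8)),("tab","top",(306,207,10,7)),("glassL","top",(276,218,12,18)),("glassR","top",(322,218,10,18)),("glassbot","top",(285,228,40,12)),("freeedge","top",(290,238,40,10)),("head (ref)","top",(280,185,50,10)),("cabfront ref","top",(260,243,90,8)),
 ("lug","scene",(285,220,12,14)),("tab","scene",(300,210,12,14)),("glass","scene",(318,212,25,25)),("head ref","scene",(245,165,60,45)),("pin end","scene",(306,186,20,16)),("stub end","scene",(250,236,16,16))]:
    print(nm,n,sh(n,*box))
T=B["top"];P=np.array([.645,.019,.21]);print("px per mm y",(proj(T,P+[0,.01,0])-proj(T,P))/10,"scene",(proj(B["scene"],P+[0,.01,0])-proj(B["scene"],P))/10,"scene z_d",(proj(B["scene"],P+[-.005,0,.00866])-proj(B["scene"],P))/10)
```

```text
lug top (-0.62, 0.12, 0.978)
tab top (-0.75, 0.25, 0.988)
glassL top (-1.0, 0.25, 0.993)
glassR top (-0.88, 0.62, 0.942)
glassbot top (-0.38, 0.5, 0.962)
freeedge top (-0.12, -0.25, 0.865)
head (ref) top (0.0, 0.0, 1.0)
cabfront ref top (0.0, 0.0, 0.995)
lug scene (-0.25, 1.25, 0.988)
tab scene (-0.38, 1.25, 0.994)
glass scene (-0.12, 1.0, 0.951)
head ref scene (0.0, 0.0, 1.0)
pin end scene (0.0, 0.0, 0.998)
stub end scene (0.0, 0.25, 0.962)
px per mm y [[-0.3577671 -0.0060655]] scene [[-0.31561533  0.24260801]] scene z_d [[ 0.1223784  -0.14166558]]
```

The door is within its play: lug and tab moved together by about 2 mm along y, so the pin is fully out. It lies shut, and the cabinet references did not move. I'm handing in.

```bash
python3 -c "
from station import robot
print(robot.state()['time'],robot.sign_off())"
```

```text
the job is handed in; nothing more can be done
40.6 None
```

The job is handed in at 40.6 s. The small beaker was released on the shelf beside the dish with its base touching. The door is rehung and lies shut about 2 mm off its first place along y; by my image measurements the pin is sprung fully out through its eye and the dish had not moved. I made no final check of the beaker or the other worktop things.

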